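# Hang the hook-on parts caddy inside the empty tote

### The job

Pick up the steel parts caddy by its black tab and hang it inside the empty one of the two blue totes, its bent lip hooked fully over the top edge of any one wall so that it hangs clear of the tote's floor, and let go. Lower it on rather than dropping it, without shoving the tote far out of its place. Leave the full tote, carton, spray can and wrench as they are.

Things in the scene. Friction and masses are not known exactly. Their poses are not given: they have to be found in the camera images.
- caddy: Loose open-topped steel tray, about 0.3 kg. Tray 60 mm deep (its x), 90 mm wide (its y), side walls 40 mm, front wall (+x) 35 mm high; the back plate (outer face x = -30 mm) rises to 72 mm and carries a bent lip towards -x (see caddy_hook) and a grip tab (see caddy_tab). Sheet 3 mm thick. Origin: centre of the underside; z up. Hung, it leans up to 0.12 rad.
- caddy_hook (a point): Inside the bent lip, middle of the underside of its flat top: 37 mm behind (-x) and 69 mm above the caddy's origin; sits on the rim when hung. The lip is 90 mm wide; the gap between back plate and lip is 14 mm at the top (x = -44 to -30 mm), flaring to about 20 mm at the lip's lower end, 46 mm above the caddy's underside. The lip reaches out to x = -53 mm, its top is at 72 mm.
- caddy_tab (a point): Centre of the upright black plastic grip tab: 30 mm behind (-x) and 92 mm above the caddy's origin, axes as the caddy's. The tab is 10 mm thick (x), 50 mm wide (y) and stands from 72 mm (top of the lip) to 112 mm above the caddy's underside.
- tote_empty: The empty blue plastic tote, an open box of outer size 150 mm (x) by 200 mm (y) by 120 mm high, walls and floor 6 mm thick with plain straight top edges, 0.6 kg, loose on the counter. Thin outside ribs end 40 mm below the rim. Origin: centre of the underside; z up.
- tote_empty_rim (a point): Centre of the empty tote's mouth, 120 mm above its underside, at the height of the top edges.
- tote_full: An identical tote (150 x 200 x 120 mm) filled with two cartons to about 20 mm below its rim; to be left alone. Origin: centre of the underside.
- carton: Closed cardboard carton 85 x 140 x 70 mm high, bystander. Origin: centre of the underside.
- spray_can: Upright aluminium can, 58 mm diameter, 150 mm high, bystander. Origin: centre of the underside.
- wrench: Steel wrench 170 mm long lying along its x, bystander.
Mind the look-alikes: they are no part of the job. What is shaped like the tote_empty but pink or red is not meant. What is shaped like the caddy but turquoise is not meant.

How it is judged:
At the end, for the whole second after the job is handed in: Caddy at rest, hung by its lip on a wall of the empty tote: its origin within 48 mm (tote x) and 72 mm (tote y) of the tote's centre, 38 to 66 mm above the tote's underside, leaning under 0.2 rad; tote flat on the counter (tilt under 0.06 rad) (x of caddy in the frame of tote_empty between -0.048 and 0.048 m and y of caddy in the frame of tote_empty between -0.072 and 0.072 m and z of caddy in the frame of tote_empty between 0.038 and 0.066 m and angle between caddy's own z axis and vertical below 0.2 rad and angle between tote_empty's own z axis and vertical below 0.06 rad and height (world z) of tote_empty below 0.01 m and contact force between caddy and tote_empty above 1 N and linear speed of each of caddy, tote_empty below 0.02 m/s); the robot touches nothing.
It fails at once if the caddy is dropped: it moves faster than 0.5 m/s while the fingers do not hold it (linear speed of caddy above 0.5 m/s and contact force between the fingers and caddy below 0.2 N).
It fails at once if the empty tote is shoved more than 50 mm from its place (distance of tote_empty from where it was at the start of the episode above 0.05 m).
It fails at once if the full tote, carton, spray can or wrench is moved more than 30 mm (distance of any of tote_full, carton, spray_can, wrench from where it was at the start of the episode above 0.03 m).
It also fails if it takes over 38 s, if anything falls off the work surface, if the arm or the gripper's body presses on something with over 40 N, if the wrist force passes 120 N, or if a joint passes its speed limit or range.

### The arm

A 7-joint arm with a two-finger parallel gripper is mounted at the origin on the work surface. World frame = base frame: x ahead of the robot, y to its left, z up, the work surface at z = 0. Lengths are in m, angles in rad, forces in N, time in s.
With the tool pointing down it reaches from about 0.4 to 0.875 m from the base axis. Payload 6.5 kg.
Tool frame: the origin (TCP) lies at the very end of the fingers, on their centre line; the grasp point (between the pads) lies 19 mm behind it; z points along the fingers, y is the line along which they close (so a half turn about z gives the same grasp; the last joint's range is limited). The gripper opens to 85 mm and grips with 20 to 120 N. Pads are 22 mm wide; open, the fingers measure 114 mm over their backs; the gripper's body (76 mm by 85 mm) begins 54 mm behind the grasp point. The pads swing forward as they close: fully open they stand 13 mm farther back than shut.
Start: joints at [1.261, 0.536, -0.004, 1.538, 0.003, 1.067, -0.071], TCP at [0.157, -0.631, 0.231] pointing down, gripper open.
Joint ranges: [-2.7, 2.7], [-0.37, 2.16], [-1.27, 1.26], [0.24, 2.4], [-1.31, 4.45], [0.19, 1.91], [-2.76, 2.76]. Speed limits (rad/s): [2.39, 2.39, 3.14, 3.14, 3.14, 3.14, 3.14].

### API

Orientations are given as a unit quaternion [x, y, z, w].
In Python, from station import read_state, camera, camera_params, hand_in, search_frame, cut_out gives the robot as it stands. The module is installed in compiled form; this text tells all that it offers.
- The arm moves only by the tool arm_command, never from a script. Its argument "targets" is a list of rows, each an object of numbers: "dx", "dy", "dz": the shift along the tool's x, y, z in cm; "rx", "ry", "rz": the turn, a rotation vector about the tool's x, y, z in rad. In form: [{"dx": .., "dy": .., "dz": .., "rx": .., "ry": .., "rz": ..}, ...]. A call has 1 to 20 rows; each row shifts and turns the commanded pose from where the row before left it, along the tool's axes as they then stand; what a row does not reach is not made up. A row lasts 1/10 s, in which the tool goes at most 50 mm and 8.59 degrees, less where a joint would pass 70% of its speed; a pose out of reach is approached as far as the arm can. A call with a gripper value outside its range is refused whole. "claw" is the opening, from 0 (shut) to 1 (fully open), set as the call begins (left out, the last holds). The fingers move at their own pace and stop on an object; "force" is the grip in N (left out, the last holds). Time passes only in rows, so rows that do not move let the fingers close. It gives the time, the measured TCP pose, the force, the opening and the grip force at its end, in the units of the state.
- read_state(): the state, without advancing time (a new reading comes with each control period).
- camera(name): name is "side" or "top" or "wrist"; returns the picture (420x560x3 uint8, red, green, blue); there is no depth.
- camera_params(name): a dict with "K" (3x3 intrinsics, pixels), "world_to_cam" (4x4, takes a point from world to camera coordinates). Camera axes: x right, y up, looking along -z (the intrinsics and any distortion apply to the point x, -y, -z); pixel columns grow to the right and rows downward; lengths in m; the calibration is good to about 2 mm. The wrist camera is an equidistant fisheye: a pixel r from the principal point sees the ray r / f radians off the axis. A picture is of the moment at which its call begins: read the wrist's pose just before it. camera_params takes no time and is no camera call; for the wrist camera it gives the pose at the moment of the call.
- hand_in(): hands the job in; it is judged then, once.
Trained networks look in the newest picture that a camera, given by its name, has taken for a name from the list of things; names that differ only in an ending like _2 or _b are one class to them, and where a whole thing is asked for, a point or a joint stands for the part that bears it (a point fixed in the world has none). Each returns a list of dicts, best first, with "conf" (0 to 1); they miss things now and then, are a little off and sometimes report something else, mostly with a low value. They report only what shows in the picture. A call takes as long as a camera call. They do not tell look-alikes from the thing itself.
- search_frame(camera, label): "rect" ([left, top, right, bottom] in pixels, round what is visible of it).
- cut_out(camera, label): "pixels" (420x560 bool, what is visible of it) and "rect" ([left, top, right, bottom] in pixels, round what is visible of it).
The state is a dict: "clock": time; "joints": joint angles; "joint_vel": joint speeds; "effort": joint torques, N m; "tool_pos": TCP position; "eef_rot": TCP orientation; "force": force on the tool from outside, world axes, zero at the start; "ft_torque": the same for the moment, N m; "opening": finger opening in m; "grip_force": force on a finger pad.
Only numpy, scipy, OpenCV 4.12 (cv2) and the standard library are available. Lean on these libraries where they do the work, as an engineer would, in place of code of your own. Each camera call takes 0.05 s, during which the arm holds its last target. There are 200 camera calls.

## Working session

There is one attempt and no reset: what is moved stays moved. The work goes in short steps, Python scripts to look and compute and a tool call to move; the robot and the scene stay as the last step left them, time stands still between calls to the robot, and variables do not carry over. Pictures are saved under pics/ and viewed, at most 10 in all, crops included, and the job is handed in when it is done.

Besides the shell and the picture viewer there is one more tool, called after ">>>" by a JSON object that holds its "method" and its "body". arm_command: Moves the arm, as the interface text tells. Its arguments: {"type":"object","properties":{"targets":{"type":"array"},"claw":{"type":"number"},"force":{"type":"number"}},"required":["targets"]}

```bash
mkdir -p pics
cat > h.py <<'E'
import numpy as np,cv2
from station import *
from scipy.spatial.transform import Rotation as R
def ray(name,uv,P=None):
    P=P or camera_params(name);K=np.array(P['K']);T=np.array(P['world_to_cam'])
    a=(uv[0]-K[0,2])/K[0,0];b=(uv[1]-K[1,2])/K[1,1]
    if name=='wrist':
        r=np.hypot(a,b);s=np.sin(r)/r if r>1e-9 else 1;d=np.array([a*s,-b*s,-np.cos(r)])
    else: d=np.array([a,-b,-1])
    return -T[:3,:3].T@T[:3,3],T[:3,:3].T@(d/np.linalg.norm(d))
def atz(name,uv,z,P=None):
    o,d=ray(name,uv,P);return o+d*(z-o[2])/d[2]
def proj(name,p,P=None):
    P=P or camera_params(name);K=np.array(P['K']);T=np.array(P['world_to_cam'])
    c=T[:3,:3]@np.asarray(p)+T[:3,3];x,y,z=c[0],-c[1],-c[2]
    if name=='wrist':
        r=np.hypot(x,y);t=np.arctan2(r,z);x,y=x/r*t,y/r*t
    else:x,y=x/z,y/z
    return np.array([K[0,0]*x+K[0,2],K[1,1]*y+K[1,2]])
E
python3 - <<'E'
from h import *
s=read_state();print(s['tool_pos'],s['eef_rot'],s['clock'])
for c in ('top','side'):
    im=camera(c);cv2.imwrite(f'pics/{c}0.png',im[:,:,::-1])
    for l in ('caddy','caddy_tab','tote_empty','tote_full'):
        print(c,l,[(np.round(d['rect']),round(d['conf'],2)) for d in search_frame(c,l)])
    o,d=ray(c,(280,210));print(o,d)
E
```

```text
[ 0.15672478 -0.63017214  0.23039895] [ 9.92572579e-01  1.21650797e-01 -1.84847871e-04 -8.51418973e-04] 0.0
top caddy [(array([122., 162., 157., 190.]), 0.8), (array([127., 209., 158., 236.]), 0.63)]
top caddy_tab [(array([125., 207., 160., 234.]), 0.96), (array([121., 158., 154., 198.]), 0.96)]
top tote_empty [(array([388., 194., 470., 264.]), 0.79), (array([281., 251., 362., 327.]), 0.78), (array([307., 170., 378., 226.]), 0.65)]
top tote_full [(array([206., 176., 279., 238.]), 0.89)]
[ 0.31998834 -0.12881958  1.64820626] [ 0.14205267 -0.00878604 -0.98982011]
side caddy [(array([297., 150., 322., 179.]), 0.87), (array([260., 150., 283., 179.]), 0.73)]
side caddy_tab [(array([292., 149., 323., 177.]), 0.77), (array([263., 152., 286., 176.]), 0.76)]
side tote_empty [(array([270., 224., 327., 304.]), 0.86), (array([160., 208., 245., 289.]), 0.73)]
side tote_full [(array([258., 178., 314., 236.]), 0.84)]
[ 0.50435334 -1.35246448  0.88666367] [ 0.02323246  0.84149529 -0.53976469]
```

View pics/top0.png

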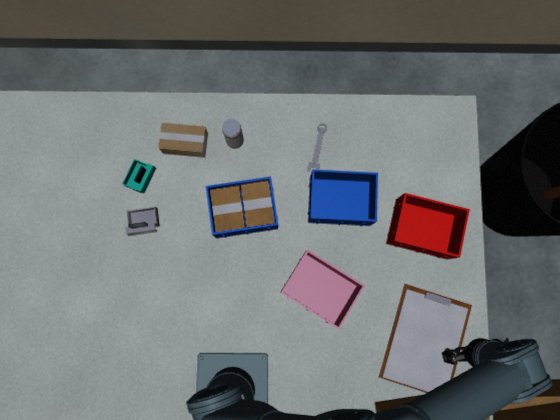

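View pics/side0.png

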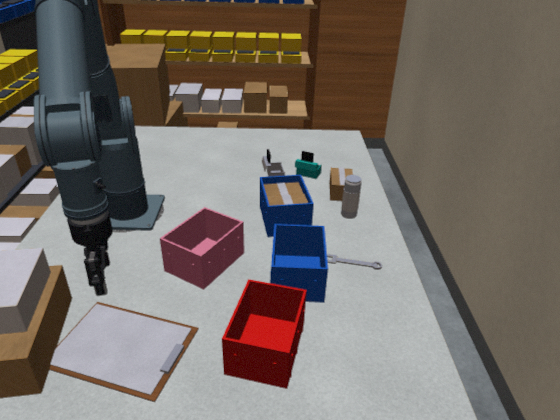

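The top view shows the steel caddy at about (142,220), the turquoise look-alike at (139,176) and the empty blue tote at (343,197). In the side view they are at about (272,163) and (299,260). Next I'll measure poses and zoom in on the caddy.

Run:
```python
from h import *
im=camera('top');im2=camera('side')
a=cv2.resize(im[195:250,110:175],None,fx=6,fy=6,interpolation=cv2.INTER_CUBIC)
b=cv2.resize(im2[140:190,245:335],None,fx=4.5,fy=6.6,interpolation=cv2.INTER_CUBIC)
cv2.imwrite('pics/crop.png',np.hstack([a,cv2.resize(b,(400,330))])[:,:,::-1])
hsv=cv2.cvtColor(im,cv2.COLOR_RGB2HSV)
m=cv2.inRange(hsv,(105,120,40),(130,255,255));m[:,:290]=0;m[:,400:]=0;m[:150]=0;m[240:]=0
c=max(cv2.findContours(m,0,2)[0],key=cv2.contourArea)
rim=np.array([atz('top',p[0],.12)[:2] for p in c],np.float32)
r=cv2.minAreaRect(rim);print('tote rim',r,cv2.boxPoints(r))
for uv in [(127,209),(158,209),(158,233),(127,235)]: print(uv,atz('top',uv,.04).round(3))
for t in cut_out('top','caddy_tab'):
    ys,xs=np.where(t['pixels']);print(t['rect'],t['conf'],len(xs),xs.mean(),ys.mean(),atz('top',(xs.mean(),ys.mean()),.09))
```

```text
tote rim ((0.580989420413971, -0.33201509714126587), (0.20543210208415985, 0.16369707882404327), 86.90161895751953) [[ 0.49370867 -0.430157  ]
 [ 0.6571664  -0.43900496]
 [ 0.6682702  -0.23387319]
 [ 0.5048124  -0.22502524]]
(127, 209) [0.55  0.339 0.04 ]
(158, 209) [0.551 0.241 0.04 ]
(158, 233) [0.475 0.238 0.04 ]
(127, 235) [0.468 0.335 0.04 ]
[122.1, 155.9, 155.4, 197.4] 0.79 722 138.095567867036 176.20083102493075 [0.6449221  0.29554053 0.09      ]
[126.9, 206.1, 162.9, 236.0] 0.77 814 141.85257985257985 221.26289926289925 [0.5052342  0.27727136 0.09      ]
```

View pics/crop.png

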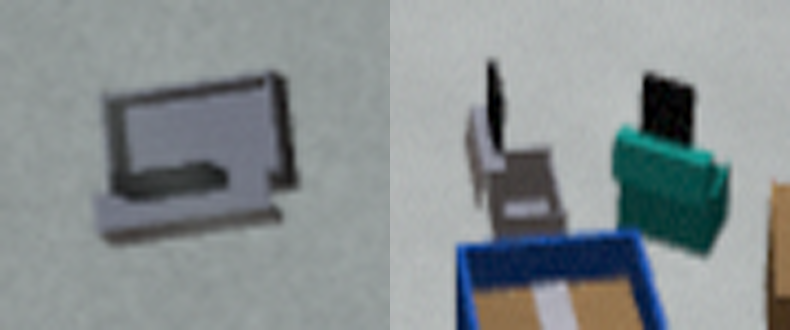

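The steel caddy's lip and tab face the robot, with a yaw of about +0.15. The tab sits near (0.49, 0.287). The tote is at (0.58, -0.332) with yaw of about -0.05, so I'll hang the caddy on its near wall. First I'll turn the tool and fly over to the caddy.

>>> {"method": "arm_command", "body": {"targets": [{"rz":-0.148,"dz":-0.5},{"rz":-0.148,"dz":-0.5},{"rz":-0.148,"dz":-0.5},{"rz":-0.148,"dz":-0.5},{"rz":-0.148,"dz":-0.5},{"rz":-0.148,"dz":-0.5},{"rz":-0.148,"dz":-0.5},{"rz":-0.148,"dz":-0.5},{"rz":-0.148,"dz":-0.5},{"rz":-0.148,"dz":-0.5}], "claw": 1}}

```text
validation failed for argument at $.ta...
```

>>> {"method": "arm_command", "body": {"targets": [{"dx":2.65,"dy":3.7},{"dx":2.65,"dy":3.7},{"dx":2.65,"dy":3.7},{"dx":2.65,"dy":3.7},{"dx":2.65,"dy":3.7},{"dx":2.65,"dy":3.7},{"dx":2.65,"dy":3.7},{"dx":2.65,"dy":3.7},{"dx":2.65,"dy":3.7},{"dx":2.65,"dy":3.7},{"dx":2.65,"dy":3.7},{"dx":2.65,"dy":3.7}]}}

```text
validation failed for argument at $.ta...
```

>>> {"method": "arm_command", "body": {"targets": [{"dx":4.5,"dy":0.2},{"dx":4.5,"dy":0.2},{"dx":4.5,"dy":0.2},{"dx":4.5,"dy":0.2},{"dx":4.5,"dy":0.2},{"dx":4.5,"dy":0.2},{"dx":4.5,"dy":0.2},{"dx":4.5,"dy":0.2},{"dx":4.5,"dy":0.2},{"dx":4.5,"dy":0.2},{"dx":4.5,"dy":0.2},{"dx":4.5,"dy":0.2},{}]}}

```text
validation failed for argument at $.ta...
```

Run:
```python
from h import *
s=read_state();print(s['clock'],s['tool_pos'],s['joints'],R.from_quat(s['eef_rot']).as_matrix().round(3))
P=camera_params('wrist');im=camera('wrist');np.save('w1.npy',P,allow_pickle=True);cv2.imwrite('pics/w1.png',im[:,:,::-1])
print(ray('wrist',(280,210),P),P['K'])
for l in ('caddy','caddy_tab'):
    print(l,[(np.round(d['rect']),round(d['conf'],2)) for d in search_frame('wrist',l)])
```

```text
0.65 [ 0.15688887 -0.63077502  0.23127553] [ 1.26081292  0.53641988 -0.00440128  1.53790374  0.00261713  1.06728539
 -0.07117623] [[ 0.97   0.241 -0.   ]
 [ 0.241 -0.97  -0.   ]
 [-0.    -0.    -1.   ]]
(array([ 0.23280211, -0.61257529,  0.37283417]), array([-0.28925426, -0.07638336, -0.95419995])) [[325.1922621    0.         278.42985904]
 [  0.         325.1922621  211.24269773]
 [  0.           0.           1.        ]]
caddy []
caddy_tab []
```

View pics/w1.png

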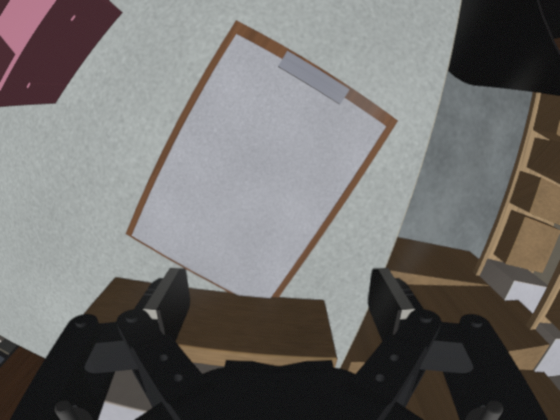

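The move calls were refused, so the rows probably need every key. This wrist picture only shows the clipboard at the start pose, with the fingers at about (170,310) and (390,310). I'll send the moves again with full rows.

>>> {"method": "arm_command", "body": {"targets": [{"dx":0,"dy":0,"dz":-0.5,"rx":0,"ry":0,"rz":-0.148},{"dx":0,"dy":0,"dz":-0.5,"rx":0,"ry":0,"rz":-0.148},{"dx":0,"dy":0,"dz":-0.5,"rx":0,"ry":0,"rz":-0.148},{"dx":0,"dy":0,"dz":-0.5,"rx":0,"ry":0,"rz":-0.148},{"dx":0,"dy":0,"dz":-0.5,"rx":0,"ry":0,"rz":-0.148},{"dx":0,"dy":0,"dz":-0.5,"rx":0,"ry":0,"rz":-0.148},{"dx":0,"dy":0,"dz":-0.5,"rx":0,"ry":0,"rz":-0.148},{"dx":0,"dy":0,"dz":-0.5,"rx":0,"ry":0,"rz":-0.148},{"dx":0,"dy":0,"dz":-0.5,"rx":0,"ry":0,"rz":-0.148},{"dx":0,"dy":0,"dz":-0.5,"rx":0,"ry":0,"rz":-0.148}], "claw": 1}}

```text
clock: 1.8
tool_pos: [0.1568, -0.6308, 0.2815]
eef_rot: [0.649, 0.761, -0.0, -0.0]
force: [-0.8, -0.2, -0.9]
opening: 0.0856
grip_force: 0.0
```

>>> {"method": "arm_command", "body": {"targets": [{"dx":2.65,"dy":3.7,"dz":0,"rx":0,"ry":0,"rz":0},{"dx":2.65,"dy":3.7,"dz":0,"rx":0,"ry":0,"rz":0},{"dx":2.65,"dy":3.7,"dz":0,"rx":0,"ry":0,"rz":0},{"dx":2.65,"dy":3.7,"dz":0,"rx":0,"ry":0,"rz":0},{"dx":2.65,"dy":3.7,"dz":0,"rx":0,"ry":0,"rz":0},{"dx":2.65,"dy":3.7,"dz":0,"rx":0,"ry":0,"rz":0},{"dx":2.65,"dy":3.7,"dz":0,"rx":0,"ry":0,"rz":0},{"dx":2.65,"dy":3.7,"dz":0,"rx":0,"ry":0,"rz":0},{"dx":2.65,"dy":3.7,"dz":0,"rx":0,"ry":0,"rz":0},{"dx":2.65,"dy":3.7,"dz":0,"rx":0,"ry":0,"rz":0},{"dx":2.65,"dy":3.7,"dz":0,"rx":0,"ry":0,"rz":0},{"dx":2.65,"dy":3.7,"dz":0,"rx":0,"ry":0,"rz":0}]}}

```text
clock: 3.0
tool_pos: [0.5483, -0.2476, 0.2815]
eef_rot: [0.651, 0.759, -0.0, 0.0]
force: [0.6, 0.0, -0.1]
opening: 0.0854
grip_force: 0.0
```

>>> {"method": "arm_command", "body": {"targets": [{"dx":4.5,"dy":0.2,"dz":0,"rx":0,"ry":0,"rz":0},{"dx":4.5,"dy":0.2,"dz":0,"rx":0,"ry":0,"rz":0},{"dx":4.5,"dy":0.2,"dz":0,"rx":0,"ry":0,"rz":0},{"dx":4.5,"dy":0.2,"dz":0,"rx":0,"ry":0,"rz":0},{"dx":4.5,"dy":0.2,"dz":0,"rx":0,"ry":0,"rz":0},{"dx":4.5,"dy":0.2,"dz":0,"rx":0,"ry":0,"rz":0},{"dx":4.5,"dy":0.2,"dz":0,"rx":0,"ry":0,"rz":0},{"dx":4.5,"dy":0.2,"dz":0,"rx":0,"ry":0,"rz":0},{"dx":4.5,"dy":0.2,"dz":0,"rx":0,"ry":0,"rz":0},{"dx":4.5,"dy":0.2,"dz":0,"rx":0,"ry":0,"rz":0},{"dx":4.5,"dy":0.2,"dz":0,"rx":0,"ry":0,"rz":0},{"dx":4.5,"dy":0.2,"dz":0,"rx":0,"ry":0,"rz":0},{"dx":0,"dy":0,"dz":0,"rx":0,"ry":0,"rz":0}]}}

```text
clock: 4.3
tool_pos: [0.4856, 0.2962, 0.2819]
eef_rot: [0.647, 0.762, 0.002, -0.002]
force: [-0.3, -0.2, 1.3]
opening: 0.0854
grip_force: 0.0
```

Run:
```python
from h import *
s=read_state();print(s['clock'],s['tool_pos'],s['joints'],R.from_quat(s['eef_rot']).as_matrix().round(3))
P=camera_params('wrist');im=camera('wrist');np.save('w1.npy',P,allow_pickle=True);cv2.imwrite('pics/w1b.png',im[:,:,::-1])
for l in ('caddy','caddy_tab'):
    print(l,[(np.round(d['rect']),round(d['conf'],2)) for d in search_frame('wrist',l)])
```

```text
4.3 [0.48563345 0.29615987 0.28190393] [-0.09396625  0.43318885 -0.70502103  1.67363848  0.29876949  1.14350922
 -0.71484966] [[-0.162  0.987 -0.001]
 [ 0.987  0.162  0.005]
 [ 0.005  0.    -1.   ]]
caddy [(array([370., 144., 455., 239.]), 0.96), (array([265., 144., 336., 228.]), 0.72)]
caddy_tab [(array([267., 145., 335., 230.]), 0.84), (array([370., 144., 450., 241.]), 0.73)]
```

View pics/w1b.png

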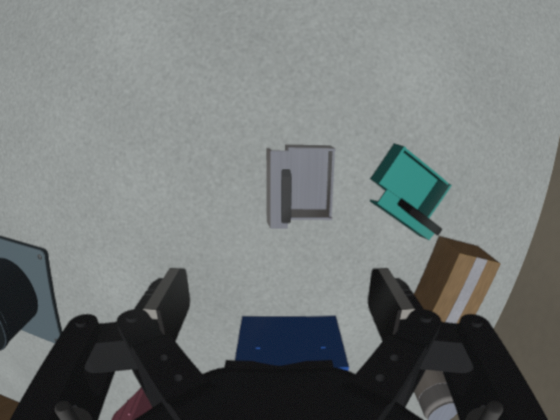

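The wrist view shows the steel caddy at (300,185), with its tab spanning columns 281-291 and rows 169-222. It lies almost in line with the tool axes. The turquoise one is to the right at (412,190).

Run:
```python
from h import *
P=np.load('w1.npy',allow_pickle=True).item();s=read_state()
p=s['tool_pos'];M=R.from_quat(s['eef_rot']).as_matrix()
print('cam',ray('wrist',(280,210),P)[0])
for n,uv,z in [('tabN',(285.5,170),.112),('tabS',(286,222),.112),('frontTL',(333,147),.035),('frontBL',(332,218),.035),('lipT',(268,149),.046),('lipB',(267.5,228),.046),('backtopT',(286,150),.072),('liptopB',(287,227),.072)]:
    w=atz('wrist',uv,z,P);print(n,w.round(4),'tool cm',(M.T@(w-p)*100).round(2))
im=cv2.imread('pics/w1b.png');cv2.imwrite('pics/c2.png',cv2.resize(im[130:245,250:350],None,fx=5,fy=5,interpolation=cv2.INTER_CUBIC))
```

```text
cam [0.47404488 0.37126555 0.42384875]
tabN [0.4896 0.3181 0.112 ] tool cm [ 2.99  0.54 16.9 ]
tabS [0.499  0.2656 0.112 ] tool cm [-2.35  0.67 16.91]
frontTL [0.5452 0.3426 0.035 ] tool cm [ 4.57  6.42 24.6 ]
frontBL [0.5621 0.2541 0.035 ] tool cm [-4.44  6.74 24.61]
lipT [0.4686 0.3281 0.046 ] tool cm [ 4.3  -1.37 23.5 ]
lipB [0.483  0.2317 0.046 ] tool cm [-5.45 -1.42 23.51]
backtopT [0.4884 0.3332 0.072 ] tool cm [ 4.5   0.66 20.9 ]
liptopB [0.5044 0.2462 0.072 ] tool cm [-4.34  0.91 20.91]
```

View pics/c2.png

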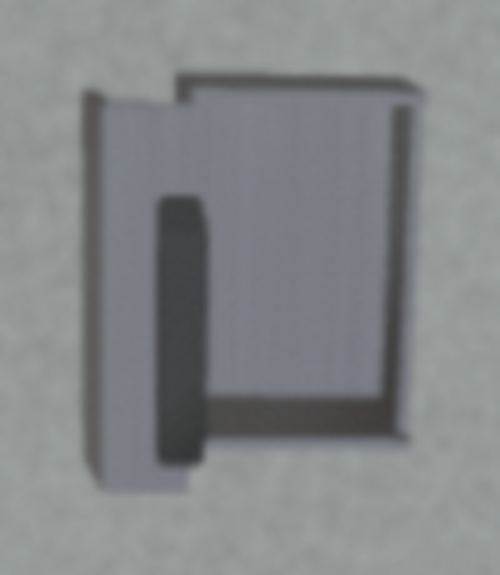

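The tab centre is at tool (0, +0.6 cm), with a residual yaw of -0.03. The sizes agree: front wall to tab measures 60 mm and the width about 89 mm. Descending to TCP z of about 0.079 and gripping.

>>> {"method": "arm_command", "body": {"targets": [{"dx":0,"dy":0.6,"dz":2,"rx":0,"ry":0,"rz":-0.03},{"dx":0,"dy":0,"dz":4,"rx":0,"ry":0,"rz":0},{"dx":0,"dy":0,"dz":4,"rx":0,"ry":0,"rz":0},{"dx":0,"dy":0,"dz":4,"rx":0,"ry":0,"rz":0},{"dx":0,"dy":0,"dz":3,"rx":0,"ry":0,"rz":0},{"dx":0,"dy":0,"dz":2,"rx":0,"ry":0,"rz":0},{"dx":0,"dy":0,"dz":1.3,"rx":0,"ry":0,"rz":0},{"dx":0,"dy":0,"dz":0,"rx":0,"ry":0,"rz":0}]}}

```text
clock: 5.25
tool_pos: [0.4944, 0.2874, 0.0769]
eef_rot: [0.64, 0.768, -0.001, -0.0]
force: [-0.3, 0.9, 0.9]
opening: 0.0853
grip_force: 0.0
```

>>> {"method": "arm_command", "body": {"targets": [{"dx":0,"dy":0,"dz":0,"rx":0,"ry":0,"rz":0},{"dx":0,"dy":0,"dz":0,"rx":0,"ry":0,"rz":0},{"dx":0,"dy":0,"dz":0,"rx":0,"ry":0,"rz":0},{"dx":0,"dy":0,"dz":0,"rx":0,"ry":0,"rz":0},{"dx":0,"dy":0,"dz":0,"rx":0,"ry":0,"rz":0},{"dx":0,"dy":0,"dz":0,"rx":0,"ry":0,"rz":0},{"dx":0,"dy":0,"dz":0,"rx":0,"ry":0,"rz":0},{"dx":0,"dy":0,"dz":0,"rx":0,"ry":0,"rz":0}], "claw": 0, "force": 60}}

```text
clock: 6.05
tool_pos: [0.4948, 0.2894, 0.0787]
eef_rot: [0.64, 0.769, 0.0, 0.0]
force: [-0.5, -2.5, 6.5]
opening: 0.0092
grip_force: 60.0
```

Gripped: opening is 9.2 mm at 60 N. Next I lift, turn +0.236 and carry it over.

>>> {"method": "arm_command", "body": {"targets": [{"dx":0,"dy":0,"dz":-1,"rx":0,"ry":0,"rz":0},{"dx":0,"dy":0,"dz":-2,"rx":0,"ry":0,"rz":0},{"dx":0,"dy":0,"dz":-3,"rx":0,"ry":0,"rz":0},{"dx":0,"dy":0,"dz":-3,"rx":0,"ry":0,"rz":0},{"dx":0,"dy":0,"dz":-3,"rx":0,"ry":0,"rz":0.06},{"dx":0,"dy":0,"dz":-3,"rx":0,"ry":0,"rz":0.06},{"dx":0,"dy":0,"dz":-2,"rx":0,"ry":0,"rz":0.06},{"dx":0,"dy":0,"dz":-1,"rx":0,"ry":0,"rz":0.06}]}}

```text
clock: 6.85
tool_pos: [0.4947, 0.2901, 0.2605]
eef_rot: [0.728, 0.686, 0.001, 0.0]
force: [0.6, -0.2, -2.3]
opening: 0.0092
grip_force: 58.8
```

>>> {"method": "arm_command", "body": {"targets": [{"dx":-1.5,"dy":0.2,"dz":0,"rx":0,"ry":0,"rz":0},{"dx":-2.5,"dy":0.4,"dz":0,"rx":0,"ry":0,"rz":0},{"dx":-3.4,"dy":0.4,"dz":0,"rx":0,"ry":0,"rz":0},{"dx":-3.4,"dy":0.4,"dz":0,"rx":0,"ry":0,"rz":0},{"dx":-3.4,"dy":0.4,"dz":0,"rx":0,"ry":0,"rz":0},{"dx":-3.4,"dy":0.4,"dz":0,"rx":0,"ry":0,"rz":0},{"dx":-3.4,"dy":0.4,"dz":0,"rx":0,"ry":0,"rz":0},{"dx":-3.4,"dy":0.4,"dz":0,"rx":0,"ry":0,"rz":0},{"dx":-3.4,"dy":0.4,"dz":0,"rx":0,"ry":0,"rz":0},{"dx":-3.4,"dy":0.4,"dz":0,"rx":0,"ry":0,"rz":0},{"dx":-3.4,"dy":0.4,"dz":0,"rx":0,"ry":0,"rz":0},{"dx":-3.4,"dy":0.4,"dz":0,"rx":0,"ry":0,"rz":0},{"dx":-3.4,"dy":0.4,"dz":0,"rx":0,"ry":0,"rz":0},{"dx":-3.4,"dy":0.4,"dz":0,"rx":0,"ry":0,"rz":0},{"dx":-3.4,"dy":0.4,"dz":0,"rx":0,"ry":0,"rz":0},{"dx":-3.4,"dy":0.4,"dz":0,"rx":0,"ry":0,"rz":0},{"dx":-3.4,"dy":0.4,"dz":0,"rx":0,"ry":0,"rz":0},{"dx":-3.4,"dy":0.4,"dz":0,"rx":0,"ry":0,"rz":0},{"dx":-2.5,"dy":0.4,"dz":0,"rx":0,"ry":0,"rz":0},{"dx":-1,"dy":0.2,"dz":0,"rx":0,"ry":0,"rz":0}]}}

```text
clock: 8.85
tool_pos: [0.5326, -0.3369, 0.2566]
eef_rot: [0.728, 0.686, -0.001, -0.001]
force: [-0.5, 1.2, -2.7]
opening: 0.0092
grip_force: 58.7
```

>>> {"method": "arm_command", "body": {"targets": [{"dx":0,"dy":0,"dz":0,"rx":0,"ry":0,"rz":0},{"dx":0,"dy":0,"dz":0,"rx":0,"ry":0,"rz":0},{"dx":0,"dy":0,"dz":0,"rx":0,"ry":0,"rz":0}]}}

```text
clock: 9.15
tool_pos: [0.5354, -0.3307, 0.2582]
eef_rot: [0.726, 0.688, 0.0, -0.001]
force: [-0.0, -0.1, -2.4]
opening: 0.0093
grip_force: 58.8
```

Run:
```python
from h import *
s=read_state();print(s['clock'],s['tool_pos'],s['joints'],R.from_quat(s['eef_rot']).as_matrix().round(3))
P=camera_params('wrist');im=camera('wrist');np.save('w2.npy',P,allow_pickle=True)
b=camera('side')
cv2.imwrite('pics/w2.png',np.hstack([cv2.resize(im,(480,360),interpolation=cv2.INTER_AREA),cv2.resize(b[150:310,220:360],(315,360))])[:,:,::-1])
cv2.imwrite('w2full.png',im[:,:,::-1])
```

```text
9.15 [ 0.53538736 -0.33070478  0.25820374] [ 0.78364338  0.51316877 -0.43146127  1.54817008  0.22778254  1.13123266
  0.24970408] [[ 0.054  0.999 -0.   ]
 [ 0.999 -0.054  0.001]
 [ 0.001 -0.    -1.   ]]
```

View pics/w2.png

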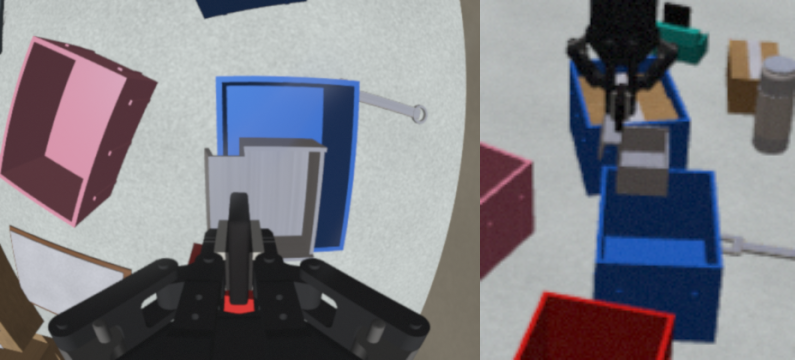

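The caddy hangs straight in the gripper. The tote rim is visible in the wrist view, with corners near (217,77) and (360,81) in the shrunk picture and the left wall along x≈217. I'll fit the rim on the z = 0.12 plane.

Run:
```python
from h import *
P=np.load('w2.npy',allow_pickle=True).item()
im=cv2.imread('w2full.png');hsv=cv2.cvtColor(im,cv2.COLOR_BGR2HSV)
m=cv2.inRange(hsv,(105,110,30),(130,255,255));m[:70]=0;m[:,:230]=0;m[:,440:]=0;m[300:]=0
def fit(pts,ax):
    w=np.array([atz('wrist',p,.12,P)[:2] for p in pts]);i=1-ax
    k=np.polyfit(w[:,i],w[:,ax],1);r=w[:,ax]-np.polyval(k,w[:,i]);g=abs(r)<.002
    k=np.polyfit(w[g,i],w[g,ax],1);return k,g.sum(),len(g)
L=fit([(np.where(m[r])[0][0]-.5,r) for r in range(100,165,2)],0)
Rr=fit([(np.where(m[r])[0][-1]+.5,r) for r in range(105,280,4)],0)
T=fit([(c,np.where(m[:,c])[0][0]-.5) for c in range(262,410,4)],1)
print(L,Rr,T)
for y in(-.24,-.331,-.42): print(y,np.polyval(L[0],y),np.polyval(Rr[0],y))
for x in (.52,.58,.65): print(x,np.polyval(T[0],x))
# held caddy corners: front top at world z
s=read_state();print(s['tool_pos'])
for n,uv,z in [('frontT',(380,173),.035),('liptopL',(241,176),.046)]:
    print(n,atz('wrist',uv,z+.258-.0787,P))
```

```text
(array([0.04218638, 0.52834605]), np.int64(33), 33) (array([0.04490008, 0.67779069]), np.int64(44), 44) (array([-0.0454984 , -0.20934296]), np.int64(37), 37)
-0.24 0.5182213199421879 0.6670146718722366
-0.331 0.514382358950594 0.6629287643338477
-0.42 0.5106277707280462 0.6589326569611377
0.52 -0.23300213176949433
0.58 -0.23573203582974675
0.65 -0.23891692390004127
[ 0.53546078 -0.33128127  0.25842719]
frontT [ 0.59907867 -0.2919041   0.2143    ]
liptopL [ 0.51789902 -0.28774899  0.2253    ]
```

Fit: the near wall's centre line is at x = 0.517 for y = -0.331, and the rim width of 148.5 mm matches. The tab has to go to x = 0.5237, so dy -1.25 cm. I'll lower until the lip's end is just above the rim.

>>> {"method": "arm_command", "body": {"targets": [{"dx":0,"dy":-0.65,"dz":0,"rx":0,"ry":0,"rz":-0.01},{"dx":0,"dy":-0.6,"dz":1,"rx":0,"ry":0,"rz":0},{"dx":0,"dy":0,"dz":2,"rx":0,"ry":0,"rz":0},{"dx":0,"dy":0,"dz":2,"rx":0,"ry":0,"rz":0},{"dx":0,"dy":0,"dz":2,"rx":0,"ry":0,"rz":0},{"dx":0,"dy":0,"dz":1.3,"rx":0,"ry":0,"rz":0},{"dx":0,"dy":0,"dz":0.7,"rx":0,"ry":0,"rz":0},{"dx":0,"dy":0,"dz":0,"rx":0,"ry":0,"rz":0},{"dx":0,"dy":0,"dz":0,"rx":0,"ry":0,"rz":0}]}}

```text
clock: 10.15
tool_pos: [0.5231, -0.3324, 0.1689]
eef_rot: [0.724, 0.69, 0.0, 0.001]
force: [0.9, 0.1, -2.4]
opening: 0.0094
grip_force: 58.7
```

Run:
```python
from h import *
s=read_state();print(s['clock'],s['tool_pos'],s['force'],R.from_quat(s['eef_rot']).as_matrix().round(3))
P=camera_params('wrist');im=camera('wrist');np.save('w3.npy',P,allow_pickle=True)
cv2.imwrite('pics/w3.png',cv2.resize(im[100:300,200:400],(600,600),interpolation=cv2.INTER_CUBIC)[:,:,::-1])
for y in (-.27,-.28,-.29): print([proj('wrist',(x+.0447*(y+.331),y,.12),P).round(1) for x in (.5137,.5197)])
```

```text
10.15 [ 0.5231498  -0.33241869  0.16894239] [ 0.87438932  0.05349904 -2.3814322 ] [[ 0.047  0.999  0.001]
 [ 0.999 -0.047 -0.001]
 [-0.     0.001 -1.   ]]
[array([260.5, 136.9]), array([270.8, 136.3])]
[array([260.7, 153.8]), array([270.9, 153.2])]
[array([261. , 170.4]), array([271. , 169.9])]
```

View pics/w3.png

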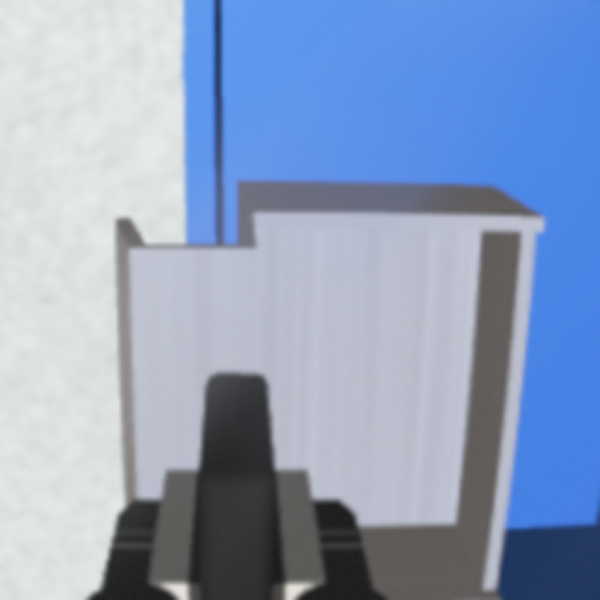

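The rim (columns 186-218 in the crop) lies between the lip (117-140) and the back plate (240), with about 4 mm of clearance on the plate side. Lowering slowly.

>>> {"method": "arm_command", "body": {"targets": [{"dx":0,"dy":0,"dz":0.6,"rx":0,"ry":0,"rz":0},{"dx":0,"dy":0,"dz":0.6,"rx":0,"ry":0,"rz":0},{"dx":0,"dy":0,"dz":0.6,"rx":0,"ry":0,"rz":0},{"dx":0,"dy":0,"dz":0.6,"rx":0,"ry":0,"rz":0},{"dx":0,"dy":0,"dz":0.5,"rx":0,"ry":0,"rz":0},{"dx":0,"dy":0,"dz":0.5,"rx":0,"ry":0,"rz":0},{"dx":0,"dy":0,"dz":0.2,"rx":0,"ry":0,"rz":0},{"dx":0,"dy":0,"dz":0,"rx":0,"ry":0,"rz":0}]}}

```text
clock: 11.0
tool_pos: [0.5226, -0.3321, 0.1319]
eef_rot: [0.723, 0.69, -0.0, -0.0]
force: [0.8, 0.5, -2.1]
opening: 0.0094
grip_force: 58.8
```

>>> {"method": "arm_command", "body": {"targets": [{"dx":0,"dy":0,"dz":0.1,"rx":0,"ry":0,"rz":0},{"dx":0,"dy":0,"dz":0.1,"rx":0,"ry":0,"rz":0},{"dx":0,"dy":0,"dz":0,"rx":0,"ry":0,"rz":0}]}}

```text
clock: 11.3
tool_pos: [0.5228, -0.3322, 0.1303]
eef_rot: [0.723, 0.69, -0.0, 0.0]
force: [-0.9, 0.9, -2.3]
opening: 0.009
grip_force: 58.8
```

>>> {"method": "arm_command", "body": {"targets": [{"dx":0,"dy":0,"dz":0.1,"rx":0,"ry":0,"rz":0},{"dx":0,"dy":0,"dz":0.1,"rx":0,"ry":0,"rz":0},{"dx":0,"dy":0,"dz":0,"rx":0,"ry":0,"rz":0}]}}

```text
clock: 11.6
tool_pos: [0.5229, -0.3323, 0.1296]
eef_rot: [0.724, 0.69, -0.0, 0.0]
force: [-3.4, 1.3, 7.4]
opening: 0.0091
grip_force: 60.3
```

The vertical force has gone from -2.3 to +7.4 N at the expected height, so the lip is seated. Opening and backing straight up.

>>> {"method": "arm_command", "body": {"targets": [{"dx":0,"dy":0,"dz":0,"rx":0,"ry":0,"rz":0},{"dx":0,"dy":0,"dz":0,"rx":0,"ry":0,"rz":0},{"dx":0,"dy":0,"dz":0,"rx":0,"ry":0,"rz":0},{"dx":0,"dy":0,"dz":0,"rx":0,"ry":0,"rz":0},{"dx":0,"dy":0,"dz":0,"rx":0,"ry":0,"rz":0},{"dx":0,"dy":0,"dz":0,"rx":0,"ry":0,"rz":0},{"dx":0,"dy":0,"dz":-1,"rx":0,"ry":0,"rz":0},{"dx":0,"dy":0,"dz":-2,"rx":0,"ry":0,"rz":0},{"dx":0,"dy":0,"dz":-3,"rx":0,"ry":0,"rz":0},{"dx":0,"dy":0,"dz":-3,"rx":0,"ry":0,"rz":0},{"dx":0,"dy":0,"dz":-3,"rx":0,"ry":0,"rz":0},{"dx":0,"dy":0,"dz":-2,"rx":0,"ry":0,"rz":0},{"dx":0,"dy":0,"dz":0,"rx":0,"ry":0,"rz":0},{"dx":0,"dy":0,"dz":0,"rx":0,"ry":0,"rz":0}], "claw": 0.7}}

```text
clock: 13.0
tool_pos: [0.5227, -0.3322, 0.2687]
eef_rot: [0.724, 0.69, 0.0, 0.0]
force: [-0.1, -0.3, -0.7]
opening: 0.06
grip_force: 0.0
```

Run:
```python
from h import *
s=read_state();print(s['clock'],s['tool_pos'],s['force'],s['opening'])
im=camera('wrist');b=camera('side')
cv2.imwrite('pics/w4.png',np.hstack([cv2.resize(im,(480,360),interpolation=cv2.INTER_AREA),cv2.resize(b[200:320,240:345],(315,360),interpolation=cv2.INTER_CUBIC)])[:,:,::-1])
```

```text
13.0 [ 0.52270168 -0.33222144  0.26865977] [-0.1014037  -0.25233678 -0.66141183] 0.06001304924882133
```

View pics/w4.png

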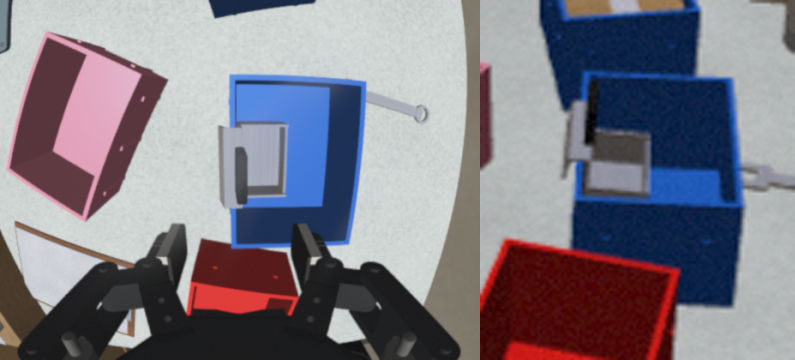

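The caddy hangs inside the tote with its lip over the left (near) wall, at about (232,165) in the wrist view. The side view at (600,150) confirms it, the gripper is clear and the tote hasn't visibly moved.

```bash
python3 -c "
from station import hand_in
print(hand_in())"
```

```text
the job is handed in; nothing more can be done
None
```

The steel caddy hangs by its lip on the near wall of the empty blue tote, released with the gripper clear, and I handed the job in at about 13 s on the robot's clock; no verdict came back.

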